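Lock the fairground section of the model railway with the long T-key

TASK

Take the steel T-key out of its wooden stand, lower it down the deep shaft in the fairground section and, without leaning hard on it, feel for the square stem at the bottom until the key drops fully over it. Turn the stem clockwise to its stop so that the lock bolt is fully across the joint into its keeper, then draw the key out and stand it gently back in its stand. Leave the models and the other loose things where they are.

Things in the scene. Friction and masses are not known exactly. Their poses are not given: they have to be found in the camera images.
- section: Fixed plank-sided layout section (sizes in mm). Origin at table height under the centre of its main part, 200 (x) x 300 (y), top 140 up, 16 high cream fence on three edges. The neighbour section, same height, adjoins beyond a seam at x = +101. The steel-collared shaft, a vertical round hole 34 wide, is at x = -20, y = -30 of this frame.
- shaft_mouth (a point): Centre of the shaft's mouth, at the section's top face, 140 mm above the table; axes as the section's.
- shaft_foot (a point): Point on the shaft's axis 20 mm above the table, 120 below the mouth: the top of a round flange from which a square steel stem stands up 20 mm, 14 across the flats, its top 5 tapering to 7. Axes as the section's, NOT the stem's: the square's angle is unknown, differs every time and can only be felt.
- shaft_axis (a point): Another point on the shaft's axis, at the stem's tip, 40 mm above the table. Flange and stem sit on a spring: they start to give at about 2.5 N, yield 8 mm by about 7.5 N, then are solid. The stem takes 0.08 N m to turn, without spring-back, 1.4 rad clockwise from above, from its unlocked stop to its locked stop; against a stop a clutch slips at 0.25 N m.
- bolt (a joint): Lock bolt: flat steel bar, 50 x 18 x 6 mm, in guides on top of the section, at y = -30 of it; slides along the section's +x over the seam into the keeper. 0 = drawn back (the start), 0.016 m = fully across. The stem drives it, in proportion to its turn: 1.4 rad for the whole travel. It stays where it is left and tells nothing of the angle at which the square stands.
- key: Dark steel T-key, 0.3 kg, upright in the stand. Origin at the centre of its lower end, z up the shank (14 mm diameter), y along the crossbar. Lower end: round socket, 29 mm outside, with a 16 x 16 mm square hole 27 deep, sides parallel to the key's x and y. It drops over the stem within 0.15 rad of alignment, any quarter turn; seated, its lower end rests on the flange.
- key_bar (a point): Centre of the key's crossbar, 165 mm above its lower end; the bar is 90 long (key y), 16 thick (key x), 18 high. Grip it here from above, closing across the 16.
- stand: Fixed wooden block, 90 x 90 x 70 high on a 110 wide foot board, with a round vertical hole 36 wide and 55 deep in the middle, floor of the hole 15 above the table. Origin under its centre at table height. The key stands in the hole on its lower end.
- carousel: loose model carousel, round, 76 across and 52 high, origin under its centre; stands on the section (sizes in mm); leave alone
- kiosk: loose model kiosk with gable roof, about 45 x 54 x 45, origin under its centre; stands on the section (sizes in mm); leave alone
- cottage: loose model cottage with gable roof, about 50 x 52 x 48, origin under its centre; stands on the section (sizes in mm); leave alone
- locomotive: loose model diesel locomotive, 170 long, 38 wide, 62 high, on the table, origin under its centre (sizes in mm); leave alone
- wagon: loose model open wagon, 130 long, 38 wide, 46 high, on the table, origin under its centre (sizes in mm); leave alone
- paint_jar: loose jar of model paint, 44 across, 50 high, on the table, origin under its centre (sizes in mm); leave alone
- screwdriver: loose screwdriver, 180 long, lying on the table (sizes in mm); leave alone
- mug: loose white mug, 80 across, 90 high, on the table, origin under its centre (sizes in mm); leave alone
Things that resemble listed ones, but are neither listed nor needed, are in the scene too. Leave any turquoise look-alike of the key alone.

How it is judged:
By the outcome, as a careful person would: the job done as asked, in the order asked, and still so for the second after the job is handed in, with the robot touching nothing.
It also fails if it takes over 72 s, if anything falls off the work surface, if the arm or the gripper's body presses on something with over 40 N, if the wrist force passes 120 N, or if a joint passes its speed limit or range.

ROBOT

A 6-joint arm with a two-finger parallel gripper is mounted at the origin on the work surface. World frame = base frame: x ahead of the robot, y to its left, z up, the work surface at z = 0. Lengths are in m, angles in rad, forces in N, time in s.
With the tool pointing down it reaches from about 0.35 to 0.95 m from the base axis. Payload 17.4 kg.
Tool frame: the origin (TCP) lies at the very end of the fingers, on their centre line; the grasp point (between the pads) lies 19 mm behind it; z points along the fingers, y is the line along which they close (so a half turn about z gives the same grasp; the last joint's range is limited). The gripper opens to 93 mm and grips with 3 to 60 N. Pads are 15 mm wide; open, the fingers measure 128 mm over their backs; the gripper's body (75 mm by 188 mm) begins 65 mm behind the grasp point.
Start: joints at [-1.206, 0.116, 1.442, -0, 1.584, -0.038], TCP at [0.265, -0.621, 0.219] pointing down, gripper open.
Joint ranges: [-2.83, 2.83], [-0.83, 2.19], [0.07, 2.5], [-1.14, 4.28], [0.01, 3], [-2.97, 2.97]. Speed limits (rad/s): [1.89, 1.89, 2.22, 3.14, 3.14, 3.14].

INTERFACE

Orientations are given as a rotation vector (axis times angle).
In Python, from bench import sense, imaging, workorder gives the robot as it stands.
- The arm moves only by the tool drive_tool, never from a script. Its argument "steps" is a list of rows, each an object with "turn": the turn, a rotation vector about the world's x, y, z scaled (see below), a list of three; "slide": the shift along the world's x, y, z scaled (see below), a list of three; "claw": the opening, from 0 (shut) to 1 (fully open). In form: [{"turn": [rx, ry, rz], "slide": [tx, ty, tz], "claw": claw}, ...]. A call has exactly 8 rows; each row is the pose to reach, as a shift and turn from the pose commanded when the call began; what a row does not reach only later rows make up. The controller multiplies each number of a shift by 0.25 m and each number of a turn by 45 degrees. A row lasts 1/12 s, in which the tool goes at most 41.7 mm and 7.16 degrees, less where a joint would pass 70% of its speed; a pose out of reach is approached as far as the arm can. A call with a number of a shift or a turn outside -1 to 1 is refused whole. A call with a gripper value outside its range is refused whole. The fingers move at their own pace and stop on an object; "force" is the grip in N (left out, the last holds). Time passes only in rows, so rows that repeat a pose let the fingers close, or fill a call up. It gives the time, the measured TCP pose, the force, the opening and the grip force at its end, in the units of the state.
- sense(): the state, without advancing time (a new reading comes with each control period).
- imaging.grab_frame(name): name is "side" or "top" or "wrist"; returns the picture (420x560x3 uint8, red, green, blue); there is no depth.
- imaging.camera_model(name): a dict with "mtx" (3x3 intrinsics, pixels), "R" (3x3) and "t" (3): a world point X has camera coordinates R X + t; the wrist camera has in their place "tool_from_camera" (4x4, takes a point from camera to tool coordinates, whose origin is the TCP and whose axes are the flange's). Camera axes: x right, y down, z forward; pixel columns grow to the right and rows downward; lengths in m; the calibration is good to about 2 mm. The wrist camera is an equidistant fisheye: a pixel r from the principal point sees the ray r / f radians off the axis. A picture is of the moment at which its call begins: read the wrist's pose just before it. camera_model takes no time and is no camera call.
- workorder.finish_job(): hands the job in; it is judged then, once.
The state is a dict: "time_s": time; "joints": joint angles; "joint_velocities": joint speeds; "joint_efforts": joint torques, N m; "tool_pos": TCP position; "orientation": TCP orientation; "wrist_force": force on the tool from outside, world axes, zero at the start; "ft_torque": the same for the moment, N m; "grip_width": opening from 0.0 (shut) to 1.0 (fully open); "gripper_force": force on a finger pad.
Only numpy, scipy, OpenCV 4.12 (cv2) and the standard library are available. Lean on these libraries where they do the work, as an engineer would, in place of code of your own. Each camera call takes 0.05 s, during which the arm holds its last target. There are 200 camera calls.

## Working session

There is one attempt and no reset: what is moved stays moved. The work goes in short steps, Python scripts to look and compute and a tool call to move; the robot and the scene stay as the last step left them, time stands still between calls to the robot, and variables do not carry over. Pictures are saved under pics/ and viewed, at most 10 in all, crops included, and the job is handed in when it is done.

Besides the shell and the picture viewer there is one more tool, called after "Emit:" in YAML: its name, and indented under it one key for each argument. drive_tool: Moves the arm, as the interface text tells. Shifts and turns lie within -1 to 1; 1 stands for 0.25 m of shift or 45 degrees of turn. Its arguments: {"type":"object","properties":{"steps":{"type":"array"},"force":{"type":"number"}},"required":["steps"]}

```bash
mkdir -p pics; ls
python3 - <<'E'
from bench import sense, imaging
import cv2
s=sense();print(s)
for n in ("side","top"):
    im=imaging.grab_frame(n);cv2.imwrite(f"pics/{n}0.png",im[:,:,::-1])
    cv2.imwrite(f"pics/{n}0b.png",cv2.resize(im[:,:,::-1],(800,600)))
    print(n,imaging.camera_model(n))
E
```

```text
pics
{'time_s': 0.0, 'joints': array([-1.20576420e+00,  1.16483611e-01,  1.44228560e+00, -3.82244045e-05,
        1.58397435e+00, -3.77931547e-02]), 'joint_velocities': array([ 0.00065098,  0.00050779, -0.00198789, -0.00052726,  0.00010453,
        0.00046539]), 'joint_efforts': array([ 1.55786489e-03, -7.21258664e+01, -6.22615314e+01,  7.79759511e-02,
        2.35646591e-02, -1.82828339e-04]), 'tool_pos': array([ 0.26452473, -0.62078488,  0.21789415]), 'orientation': array([-3.07697886e+00, -6.28260302e-01,  3.53588817e-04]), 'wrist_force': array([ 0.00978029, -0.58447241,  0.58753132]), 'ft_torque': array([-0.01849138,  0.02765178,  0.03798463]), 'gripper_force': 0.0, 'grip_width': 1.0022530848598727}
side {'mtx': array([[440.55008403,   0.        , 273.8569899 ],
       [  0.        , 440.55008403, 208.38654874],
       [  0.        ,   0.        ,   1.        ]]), 'R': array([[ 0.98767469, -0.1565087 ,  0.00193034],
       [-0.09639439, -0.61793713, -0.78029599],
       [ 0.12331594,  0.77049253, -0.62540742]]), 't': array([-0.48562417,  0.09289486,  1.38360224])}
top {'mtx': array([[505.51851433,   0.        , 275.72790184],
       [  0.        , 505.51851433, 208.64695759],
       [  0.        ,   0.        ,   1.        ]]), 'R': array([[-0.00621169, -0.99970551,  0.02345852],
       [-0.9882896 ,  0.00256067, -0.15256837],
       [ 0.15246337, -0.02413152, -0.98801447]]), 't': array([-0.10813729,  0.49755332,  1.46115025])}
```

View pics/top0b.png

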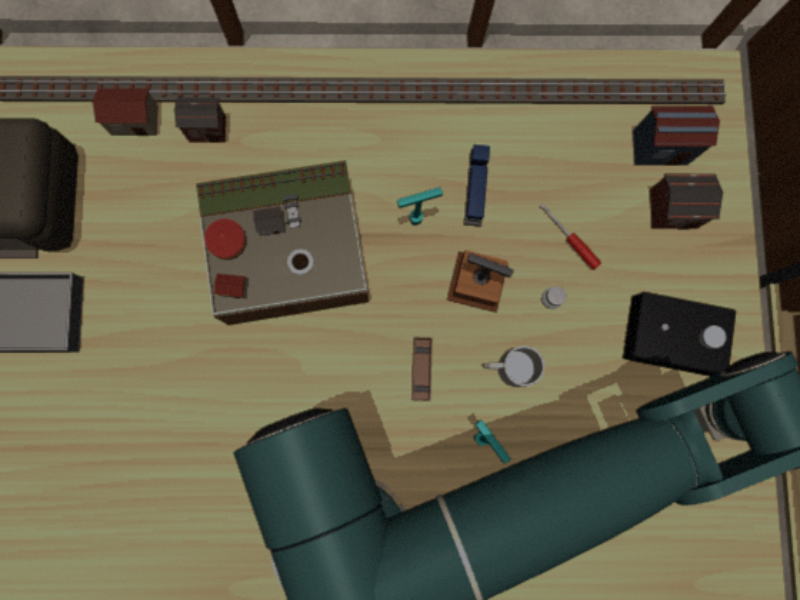

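View pics/side0b.png

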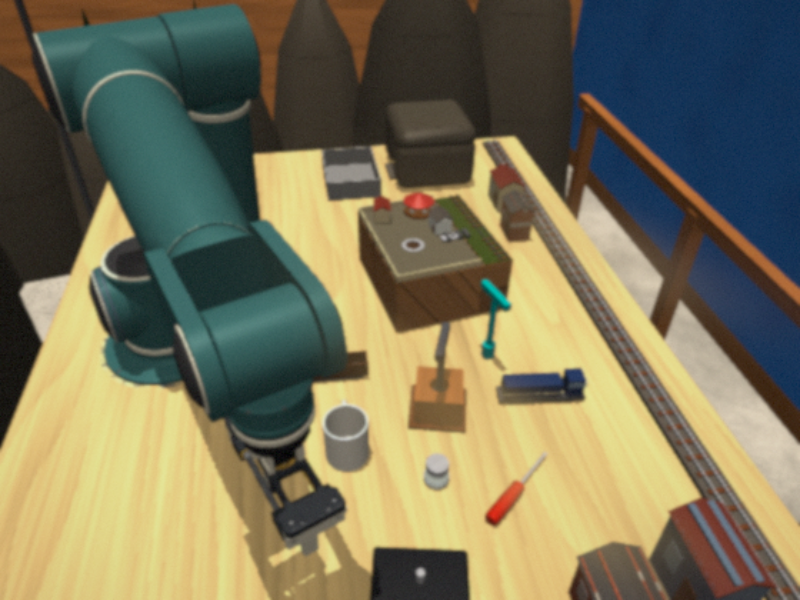

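The top view (800x600 scale) shows three T-shapes: turquoise at (420,205), turquoise at (490,440), and dark steel at (490,266) standing in the wooden block. The dark one fits the description. The shaft collar is at (300,262) and the bolt at (291,213). I'll confirm the key and shaft in one enlarged crop.

Run:
```python
import cv2,numpy as np
im=cv2.imread("pics/top0.png")
a=cv2.resize(im[165:225,300:370],None,fx=8,fy=8,interpolation=cv2.INTER_CUBIC)[:, :400*2]
b=cv2.resize(im[110:235,130:265],None,fx=4.5,fy=4.5,interpolation=cv2.INTER_CUBIC)
s=cv2.imread("pics/side0.png")
c=cv2.resize(s[215:305,280:340],None,fx=4,fy=4,interpolation=cv2.INTER_CUBIC)
W=np.zeros((600,800,3),np.uint8)
a=cv2.resize(im[165:225,308:368],(300,300),interpolation=cv2.INTER_CUBIC) #x5
b=cv2.resize(im[110:230,135:260],(500,480),interpolation=cv2.INTER_CUBIC) #x4
c=cv2.resize(s[220:308,280:340],(205,300),interpolation=cv2.INTER_CUBIC) #3.41
W[:300,:300]=a;W[300:,:205]=c;W[:480,300:]=b
cv2.imwrite("pics/crop.png",W)
```

```text
(no output)
```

View pics/crop.png

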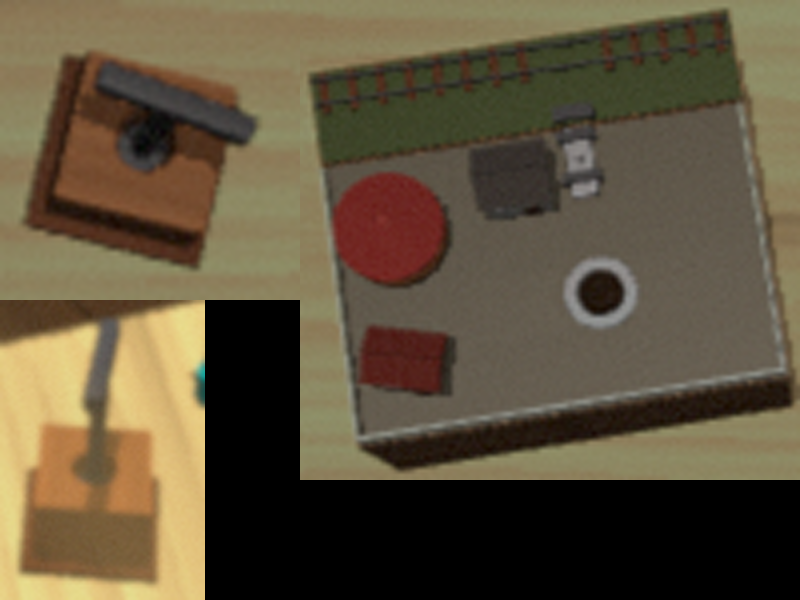

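The crop confirms it: the dark steel key is in the wooden stand. Its bar runs from (98,78) to (252,128) and the hole is at (145,146). The shaft hole is at (601,292), and the bolt at (582,170) is drawn back from its keeper at (575,118).

```bash
cat > h.py <<'E'
import numpy as np
from bench import sense, imaging
from scipy.spatial.transform import Rotation as Rn
def bp(name,u,v,z):
    m=imaging.camera_model(name);d=m["R"].T@np.linalg.inv(m["mtx"])@[u,v,1];c=-m["R"].T@m["t"]
    return c+d*(z-c[2])/d[2]
def wbp(u,v,z,s):
    m=imaging.camera_model("wrist");K=m["mtx"];x=(u-K[0,2])/K[0,0];y=(v-K[1,2])/K[1,1];r=np.hypot(x,y)
    d=np.array([x/r*np.sin(r),y/r*np.sin(r),np.cos(r)]);T=m["tool_from_camera"];R=Rn.from_rotvec(s["orientation"]).as_matrix()
    c=R@T[:3,3]+s["tool_pos"];d=R@T[:3,:3]@d
    return c+d*(z-c[2])/d[2]
E
python3 - <<'E'
from h import *
A=lambda x,y:(308+x/5,165+y/5)
B=lambda x,y:(135+(x-300)/4,110+y/4)
C=lambda x,y:(280+x/3.41,220+(y-300)/3.41)
for n,p,z in (("barL",A(99,74),.18),("barR",A(252,130),.18),("barC",A(176,103),.18),("hole",A(145,146),.07),("shaft",B(601,292),.142),("cornR",B(785,372),.156),("cornL",B(358,437),.156),("seamR",B(742,101),.15),("seamL",B(325,163),.15),("bolt",B(582,170),.15)):
    q=bp("top",*p,z);print(n,q.round(4))
print("side hole",bp("side",*C(95,467),.07), "side shaft",bp("side",413*.7,244.5*.7,.142),"bar",bp("side",*C(101,362),.18))
a=bp("top",*A(99,74),.18);b=bp("top",*A(252,130),.18);print(np.linalg.norm(a-b))
s=sense();print(Rn.from_rotvec(s["orientation"]).as_matrix().round(3));print(imaging.camera_model("wrist"))
E
```

```text
barL [ 0.5543 -0.2489  0.18  ]
barR [ 0.5232 -0.3315  0.18  ]
barC [ 0.5382 -0.2905  0.18  ]
hole [ 0.5347 -0.2893  0.07  ]
shaft [0.5538 0.0736 0.142 ]
cornR [ 0.4949 -0.0542  0.156 ]
cornL [0.4509 0.2349 0.156 ]
seamR [ 0.6886 -0.0241  0.15  ]
seamL [0.6438 0.2651 0.15  ]
bolt [0.6388 0.0871 0.15  ]
side hole [ 0.53888942 -0.28604977  0.07      ] side shaft [0.55389035 0.07943705 0.142     ] bar [ 0.53839258 -0.28342618  0.18      ]
0.08820972448638054
[[ 0.92   0.392 -0.   ]
 [ 0.392 -0.92   0.001]
 [ 0.    -0.001 -1.   ]]
{'mtx': array([[325.1922621 ,   0.        , 277.65147317],
       [  0.        , 325.1922621 , 209.06819818],
       [  0.        ,   0.        ,   1.        ]]), 'tool_from_camera': array([[ 2.81835554e-04, -9.61733576e-01, -2.73986220e-01,
         7.71533703e-02],
       [ 9.99999926e-01,  3.43023956e-04, -1.75418031e-04,
         9.97546517e-04],
       [ 2.62689247e-04, -2.73986151e-01,  9.61733602e-01,
        -1.66766322e-01],
       [ 0.00000000e+00,  0.00000000e+00,  0.00000000e+00,
         1.00000000e+00]])}
```

Emit:
drive_tool:
  steps:
    - {"turn": [0, 0, 0.1], "slide": [0.1, 0.12, 0.2], "claw": 1}
    - {"turn": [0, 0, 0.2], "slide": [0.2, 0.24, 0.32], "claw": 1}
    - {"turn": [0, 0, 0.3], "slide": [0.3, 0.36, 0.32], "claw": 1}
    - {"turn": [0, 0, 0.4], "slide": [0.4, 0.48, 0.32], "claw": 1}
    - {"turn": [0, 0, 0.5], "slide": [0.5, 0.6, 0.32], "claw": 1}
    - {"turn": [0, 0, 0.6], "slide": [0.6, 0.72, 0.32], "claw": 1}
    - {"turn": [0, 0, 0.7], "slide": [0.7, 0.84, 0.32], "claw": 1}
    - {"turn": [0, 0, 0.8], "slide": [0.8, 0.96, 0.32], "claw": 1}

```text
time_s: 0.77
tool_pos: [0.4603, -0.3854, 0.2985]
orientation: [-2.73, -1.554, 0.0]
wrist_force: [1.3, -0.8, 0.0]
grip_width: 0.997
gripper_force: 0.0
```

Emit:
drive_tool:
  steps:
    - {"turn": [0, 0, 0.1], "slide": [0.1, 0.12, 0], "claw": 1}
    - {"turn": [0, 0, 0.2], "slide": [0.2, 0.24, 0], "claw": 1}
    - {"turn": [0, 0, 0.23], "slide": [0.29, 0.36, 0], "claw": 1}
    - {"turn": [0, 0, 0.23], "slide": [0.29, 0.36, 0], "claw": 1}
    - {"turn": [0, 0, 0.23], "slide": [0.29, 0.36, 0], "claw": 1}
    - {"turn": [0, 0, 0.23], "slide": [0.29, 0.36, 0], "claw": 1}
    - {"turn": [0, 0, 0.23], "slide": [0.29, 0.36, 0], "claw": 1}
    - {"turn": [0, 0, 0.23], "slide": [0.29, 0.36, 0], "claw": 1}

```text
time_s: 1.43
tool_pos: [0.5313, -0.2982, 0.2986]
orientation: [-2.584, -1.787, 0.0]
wrist_force: [0.0, 0.4, -0.2]
grip_width: 0.998
gripper_force: 0.0
```

Run:
```python
from h import *
import cv2
s=sense();print(s["time_s"],s["tool_pos"],s["joints"],Rn.from_rotvec(s["orientation"]).as_matrix().round(3).tolist(),s["wrist_force"])
im=imaging.grab_frame("wrist");cv2.imwrite("pics/w1.png",cv2.resize(im[:,:,::-1],(800,600)))
```

```text
1.4333 [ 0.53128883 -0.29815199  0.2985798 ] [-5.53203474e-01 -3.67064143e-02  1.47071336e+00 -1.13257003e-04
  1.70770809e+00 -1.92422564e-01] [[0.353, 0.936, -0.0], [0.936, -0.353, -0.0], [-0.0, -0.0, -1.0]] [ 0.04590471  0.44344449 -0.17421773]
```

View pics/w1.png

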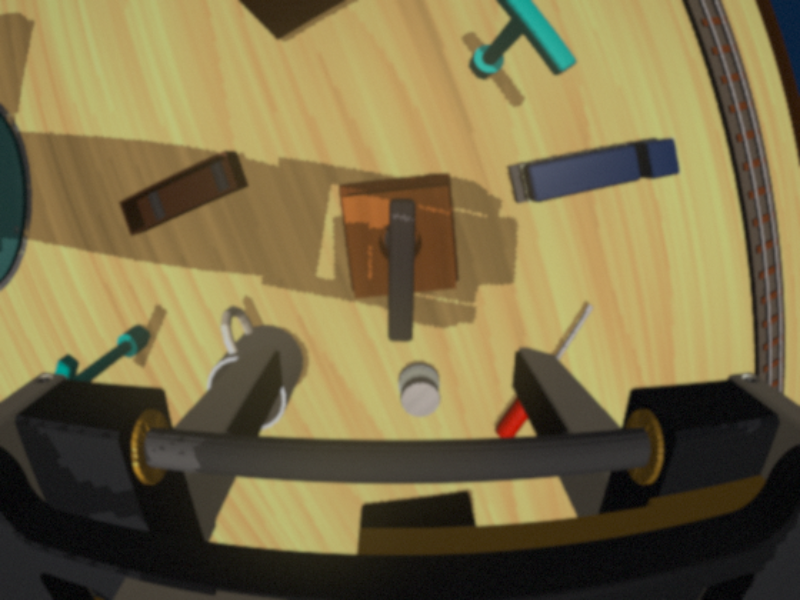

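The wrist view shows the key bar running from (402,202) to (400,339), nearly lined up with the fingers. The stand is around (400,235).

Run:
```python
from h import *
s=sense()
a=wbp(402*.7,200*.7,.189,s);b=wbp(400*.7,340*.7,.189,s);c=(a+b)/2
print(a,b,c,np.linalg.norm(a-b),np.degrees(np.arctan2(*(a-b)[1::-1])),c-s["tool_pos"], wbp(399*.7,242*.7,.07,s))
```

```text
[ 0.55609496 -0.24528259  0.189     ] [ 0.5240722  -0.32732414  0.189     ] [ 0.54008358 -0.28630337  0.189     ] 0.08806969988239056 68.67812299292216 [ 0.00874365  0.01178361 -0.1096084 ] [ 0.53955235 -0.28606272  0.07      ]
```

Emit:
drive_tool:
  steps:
    - {"turn": [0, 0, -0.01], "slide": [0.034, 0.046, -0.05], "claw": 1}
    - {"turn": [0, 0, -0.01], "slide": [0.034, 0.046, -0.15], "claw": 1}
    - {"turn": [0, 0, -0.01], "slide": [0.034, 0.046, -0.27], "claw": 1}
    - {"turn": [0, 0, -0.01], "slide": [0.034, 0.046, -0.39], "claw": 1}
    - {"turn": [0, 0, -0.01], "slide": [0.034, 0.046, -0.49], "claw": 1}
    - {"turn": [0, 0, -0.01], "slide": [0.034, 0.046, -0.55], "claw": 1}
    - {"turn": [0, 0, -0.01], "slide": [0.034, 0.046, -0.55], "claw": 1}
    - {"turn": [0, 0, -0.01], "slide": [0.034, 0.046, -0.55], "claw": 1}

```text
time_s: 2.15
tool_pos: [0.5403, -0.2861, 0.1616]
orientation: [-2.59, -1.778, 0.0]
wrist_force: [0.4, -0.3, 0.9]
grip_width: 1.002
gripper_force: 0.0
```

Emit:
drive_tool:
  steps:
    - {"turn": [0, 0, 0], "slide": [0, 0, 0], "claw": 0.1}
    - {"turn": [0, 0, 0], "slide": [0, 0, 0], "claw": 0.1}
    - {"turn": [0, 0, 0], "slide": [0, 0, 0], "claw": 0.1}
    - {"turn": [0, 0, 0], "slide": [0, 0, 0], "claw": 0.1}
    - {"turn": [0, 0, 0], "slide": [0, 0, 0], "claw": 0.1}
    - {"turn": [0, 0, 0], "slide": [0, 0, 0], "claw": 0.1}
    - {"turn": [0, 0, 0], "slide": [0, 0, 0], "claw": 0.1}
    - {"turn": [0, 0, 0], "slide": [0, 0, 0], "claw": 0.1}
  force: 40

```text
time_s: 2.82
tool_pos: [0.5405, -0.2857, 0.1612]
orientation: [2.589, 1.779, 0.0]
wrist_force: [0.8, -0.1, -0.4]
grip_width: 0.477
gripper_force: 0.0
```

Run:
```python
from h import *
s=sense();print(s)
```

```text
{'time_s': 2.8167, 'joints': array([-5.27951291e-01, -8.40336595e-04,  1.65664649e+00, -9.25557392e-06,
        1.48576617e+00, -1.61052243e-01]), 'joint_velocities': array([ 4.49483169e-05,  2.34750887e-03,  2.04158215e-03, -1.52055892e-03,
       -5.98585844e-04,  1.12371687e-04]), 'joint_efforts': array([ 9.12474607e-04, -6.12767816e+01, -6.13185883e+01,  7.48447306e-02,
        2.98054505e-02, -1.91798172e-06]), 'tool_pos': array([ 0.54045132, -0.28565797,  0.16116868]), 'orientation': array([2.58938765e+00, 1.77891422e+00, 5.22974231e-07]), 'wrist_force': array([ 0.78768296, -0.13911072, -0.37707368]), 'ft_torque': array([ 2.45880569e-02, -3.88938548e-02,  6.47378954e-05]), 'gripper_force': 0.0, 'grip_width': 0.477476743012232}
```

Emit:
drive_tool:
  steps:
    - {"turn": [0, 0, 0], "slide": [0, 0, 0], "claw": 0}
    - {"turn": [0, 0, 0], "slide": [0, 0, 0], "claw": 0}
    - {"turn": [0, 0, 0], "slide": [0, 0, 0], "claw": 0}
    - {"turn": [0, 0, 0], "slide": [0, 0, 0], "claw": 0}
    - {"turn": [0, 0, 0], "slide": [0, 0, 0], "claw": 0}
    - {"turn": [0, 0, 0], "slide": [0, 0, 0], "claw": 0}
    - {"turn": [0, 0, 0], "slide": [0, 0, 0], "claw": 0}
    - {"turn": [0, 0, 0], "slide": [0, 0, 0], "claw": 0}
  force: 50

```text
time_s: 3.48
tool_pos: [0.5404, -0.2856, 0.1611]
orientation: [-2.589, -1.779, 0.0]
wrist_force: [-0.9, 0.3, 0.1]
grip_width: 0.164
gripper_force: 50.0
```

Run:
```python
from h import *
s=sense();print(s["wrist_force"],s["ft_torque"],s["tool_pos"],s["grip_width"],s["gripper_force"])
```

```text
[-0.90709386  0.29849812  0.1322274 ] [0.07648448 0.24033068 0.0449746 ] [ 0.54038697 -0.28562451  0.16110262] 0.16428987329319922 49.99542832374573
```

Emit:
drive_tool:
  steps:
    - {"turn": [0, 0, 0], "slide": [0, 0, 0.06], "claw": 0}
    - {"turn": [0, 0, 0], "slide": [0, 0, 0.16], "claw": 0}
    - {"turn": [0, 0, 0], "slide": [0, 0, 0.28], "claw": 0}
    - {"turn": [0, 0, 0], "slide": [0, 0, 0.42], "claw": 0}
    - {"turn": [0, 0, 0], "slide": [0, 0, 0.56], "claw": 0}
    - {"turn": [0, 0, 0], "slide": [0, 0, 0.68], "claw": 0}
    - {"turn": [0, 0, 0], "slide": [0, 0, 0.74], "claw": 0}
    - {"turn": [0, 0, 0], "slide": [0, 0, 0.74], "claw": 0}

```text
time_s: 4.15
tool_pos: [0.5408, -0.2859, 0.3512]
orientation: [2.585, 1.776, 0.004]
wrist_force: [-0.2, -0.4, -3.4]
grip_width: 0.167
gripper_force: 50.0
```

Emit:
drive_tool:
  steps:
    - {"turn": [0, 0, 0], "slide": [0.005, 0.05, 0], "claw": 0}
    - {"turn": [0, 0, 0], "slide": [0.01, 0.17, 0], "claw": 0}
    - {"turn": [0, 0, 0], "slide": [0.02, 0.31, 0], "claw": 0}
    - {"turn": [0, 0, 0], "slide": [0.03, 0.45, 0], "claw": 0}
    - {"turn": [0, 0, 0], "slide": [0.04, 0.59, 0], "claw": 0}
    - {"turn": [0, 0, 0], "slide": [0.05, 0.73, 0], "claw": 0}
    - {"turn": [0, 0, 0], "slide": [0.056, 0.87, 0], "claw": 0}
    - {"turn": [0, 0, 0], "slide": [0.056, 1.0, 0], "claw": 0}

```text
time_s: 4.82
tool_pos: [0.5538, -0.0332, 0.3443]
orientation: [-2.588, -1.778, 0.002]
wrist_force: [0.1, 0.0, -3.5]
grip_width: 0.169
gripper_force: 50.0
```

Emit:
drive_tool:
  steps:
    - {"turn": [0, 0, 0], "slide": [0, 0.13, 0], "claw": 0}
    - {"turn": [0, 0, 0], "slide": [0, 0.26, 0], "claw": 0}
    - {"turn": [0, 0, 0], "slide": [0, 0.36, 0], "claw": 0}
    - {"turn": [0, 0, 0], "slide": [0, 0.42, 0], "claw": 0}
    - {"turn": [0, 0, 0], "slide": [0, 0.448, 0], "claw": 0}
    - {"turn": [0, 0, 0], "slide": [0, 0.448, 0], "claw": 0}
    - {"turn": [0, 0, 0], "slide": [0, 0.448, 0], "claw": 0}
    - {"turn": [0, 0, 0], "slide": [0, 0.448, 0], "claw": 0}

```text
time_s: 5.48
tool_pos: [0.5544, 0.0755, 0.3457]
orientation: [-2.59, -1.778, 0.001]
wrist_force: [-0.3, -0.7, -3.6]
grip_width: 0.168
gripper_force: 50.0
```

Run:
```python
from h import *
import cv2
s=sense();print(s["time_s"],s["tool_pos"],s["orientation"],s["joints"],s["wrist_force"],s["ft_torque"])
im=imaging.grab_frame("wrist")[:,:,::-1]
W=np.zeros((600,800,3),np.uint8);W[:,:]=cv2.resize(im,(800,600))
a=imaging.grab_frame("side")[:,:,::-1];cv2.imwrite("pics/w2full.png",im);cv2.imwrite("pics/s2full.png",a)
cv2.imwrite("pics/s2.png",cv2.resize(a[60:210,220:360],(560,600),interpolation=cv2.INTER_CUBIC))
c=cv2.resize(a[60:210,220:360],(280,300),interpolation=cv2.INTER_CUBIC)
W[300:,520:]=c
cv2.imwrite("pics/w2.png",W)
```

```text
5.4833 [0.55438141 0.07551866 0.34566443] [-2.58997180e+00 -1.77789553e+00  1.07591922e-03] [ 8.99221846e-02 -1.39798950e-01  1.49175649e+00 -2.38859981e-04
  1.79028978e+00  4.57513652e-01] [-0.34827555 -0.71392428 -3.5873807 ] [-0.06187983 -0.08707251 -0.0589491 ]
```

View pics/w2.png

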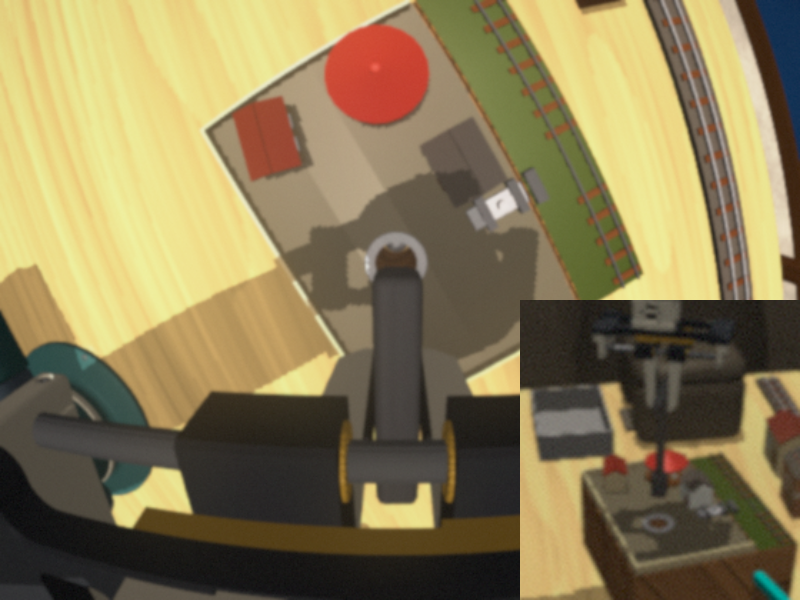

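The collar in the wrist view spans x 366–427 with its top edge at y=232, partly behind the bar. The side inset shows the key end at (659,492), just above the shaft at (657,522).

Run:
```python
from h import *
s=sense()
L,R,T=[wbp(x*.7,y*.7,.142,s) for x,y in((366,263),(427,263),(396.5,232))]
print(L,R,(L+R)/2,np.linalg.norm(L-R),T,np.linalg.norm(T-(L+R)/2))
print("bar far end",wbp(398*.7,267*.7,.18+.1846+.009,s),wbp(398*.7,500*.7,.18+.1846+.009,s))
import cv2
a=cv2.imread("pics/s2full.png");print("keyend",bp("side",289.5,156,.2),"shaft",bp("side",288.5,171.3,.142))
cv2.imwrite("pics/s2c.png",cv2.resize(a[120:190,255:325],(600,600),interpolation=cv2.INTER_CUBIC))
```

```text
[0.53274817 0.08455043 0.142     ] [0.57912158 0.06667361 0.142     ] [0.55593488 0.07561202 0.142     ] 0.049699841933384094 [0.56507556 0.09932578 0.142     ] 0.025414453759433474
bar far end [0.57286142 0.11829035 0.3736    ] [0.54049786 0.03402406 0.3736    ]
keyend [0.553581   0.07836333 0.2       ] shaft [0.55181554 0.07888289 0.142     ]
```

View pics/s2c.png

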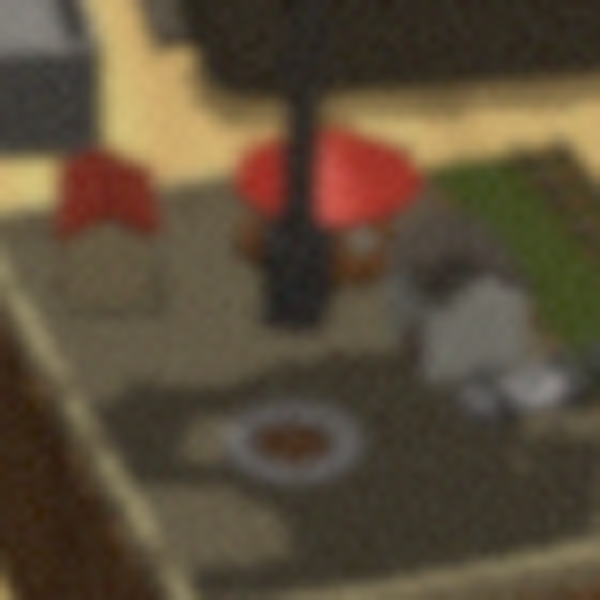

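Emit:
drive_tool:
  steps:
    - {"turn": [0, 0, 0], "slide": [0, 0, -0.05], "claw": 0}
    - {"turn": [0, 0, 0], "slide": [0, 0, -0.11], "claw": 0}
    - {"turn": [0, 0, 0], "slide": [0, 0, -0.17], "claw": 0}
    - {"turn": [0, 0, 0], "slide": [0, 0, -0.21], "claw": 0}
    - {"turn": [0, 0, 0], "slide": [0, 0, -0.24], "claw": 0}
    - {"turn": [0, 0, 0], "slide": [0, 0, -0.26], "claw": 0}
    - {"turn": [0, 0, 0], "slide": [0, 0, -0.28], "claw": 0}
    - {"turn": [0, 0, 0], "slide": [0, 0, -0.3], "claw": 0}

```text
time_s: 6.25
tool_pos: [0.5546, 0.0764, 0.2712]
orientation: [2.589, 1.779, 0.001]
wrist_force: [0.4, 0.0, -3.3]
grip_width: 0.166
gripper_force: 50.0
```

Run:
```python
from h import *
s=sense();print(s["time_s"],s["tool_pos"],s["orientation"],s["wrist_force"],s["ft_torque"])
```

```text
6.25 [0.55456906 0.07636083 0.27116593] [2.58915847e+00 1.77877033e+00 9.02776885e-04] [ 0.4224462   0.03748905 -3.3465023 ] [-0.06824291 -0.0524649   0.01565101]
```

Emit:
drive_tool:
  steps:
    - {"turn": [0, 0, 0], "slide": [0, 0, -0.05], "claw": 0}
    - {"turn": [0, 0, 0], "slide": [0, 0, -0.11], "claw": 0}
    - {"turn": [0, 0, 0], "slide": [0, 0, -0.17], "claw": 0}
    - {"turn": [0, 0, 0], "slide": [0, 0, -0.22], "claw": 0}
    - {"turn": [0, 0, 0], "slide": [0, 0, -0.26], "claw": 0}
    - {"turn": [0, 0, 0], "slide": [0, 0, -0.29], "claw": 0}
    - {"turn": [0, 0, 0], "slide": [0, 0, -0.308], "claw": 0}
    - {"turn": [0, 0, 0], "slide": [0, 0, -0.308], "claw": 0}

```text
time_s: 6.92
tool_pos: [0.5542, 0.0763, 0.1931]
orientation: [-2.589, -1.779, 0.002]
wrist_force: [0.2, 0.4, -3.1]
grip_width: 0.167
gripper_force: 50.0
```

Run:
```python
from h import *
s=sense();print(s["time_s"],s["tool_pos"],s["orientation"],s["wrist_force"],s["ft_torque"])
```

```text
6.9167 [0.55422437 0.0763288  0.1931463 ] [-2.58893952e+00 -1.77866184e+00  1.50876959e-03] [ 0.18855878  0.38852928 -3.13904028] [-0.01078493 -0.10986261  0.00934229]
```

Emit:
drive_tool:
  steps:
    - {"turn": [0, 0, 0], "slide": [0, 0, -0.008], "claw": 0}
    - {"turn": [0, 0, 0], "slide": [0, 0, -0.016], "claw": 0}
    - {"turn": [0, 0, 0], "slide": [0, 0, -0.024], "claw": 0}
    - {"turn": [0, 0, 0], "slide": [0, 0, -0.032], "claw": 0}
    - {"turn": [0, 0, 0], "slide": [0, 0, -0.038], "claw": 0}
    - {"turn": [0, 0, 0], "slide": [0, 0, -0.044], "claw": 0}
    - {"turn": [0, 0, 0], "slide": [0, 0, -0.044], "claw": 0}
    - {"turn": [0, 0, 0], "slide": [0, 0, -0.044], "claw": 0}

```text
time_s: 7.58
tool_pos: [0.5545, 0.0764, 0.1832]
orientation: [-2.589, -1.779, -0.0]
wrist_force: [0.9, 1.2, -3.0]
grip_width: 0.166
gripper_force: 50.0
```

Run:
```python
from h import *
s=sense();print(s["time_s"],s["tool_pos"],s["orientation"],s["wrist_force"],s["ft_torque"])
```

```text
7.5833 [0.5544762  0.07638826 0.18315919] [-2.58935501e+00 -1.77893891e+00 -1.32482880e-04] [ 0.85365157  1.17759551 -2.97971384] [ 0.04678327 -0.11236384  0.03561011]
```

Emit:
drive_tool:
  steps:
    - {"turn": [0, 0, 0], "slide": [0, 0, -0.003], "claw": 0}
    - {"turn": [0, 0, 0], "slide": [0, 0, -0.006], "claw": 0}
    - {"turn": [0, 0, 0], "slide": [0, 0, -0.009], "claw": 0}
    - {"turn": [0, 0, 0], "slide": [0, 0, -0.009], "claw": 0}
    - {"turn": [0, 0, 0], "slide": [0, 0, -0.009], "claw": 0}
    - {"turn": [0, 0, 0], "slide": [0, 0, -0.009], "claw": 0}
    - {"turn": [0, 0, 0], "slide": [0, 0, -0.009], "claw": 0}
    - {"turn": [0, 0, 0], "slide": [0, 0, -0.009], "claw": 0}

```text
time_s: 8.25
tool_pos: [0.5545, 0.0764, 0.181]
orientation: [2.589, 1.779, 0.0]
wrist_force: [0.9, 0.8, -0.0]
grip_width: 0.168
gripper_force: 50.0
```

Run:
```python
from h import *
s=sense();print(s["time_s"],s["tool_pos"],s["orientation"],s["wrist_force"],s["ft_torque"])
```

```text
8.25 [0.55450858 0.07636369 0.18099624] [2.58934718e+00 1.77890227e+00 3.17017184e-04] [ 0.91497819  0.76302179 -0.03668596] [ 0.31060893 -0.22382035 -0.01810087]
```

Emit:
drive_tool:
  steps:
    - {"turn": [0, 0, 0.03], "slide": [0.002, 0.002, 0], "claw": 0}
    - {"turn": [0, 0, 0.06], "slide": [0.002, 0.002, 0], "claw": 0}
    - {"turn": [0, 0, 0.09], "slide": [0.002, 0.002, 0], "claw": 0}
    - {"turn": [0, 0, 0.12], "slide": [0.002, 0.002, 0], "claw": 0}
    - {"turn": [0, 0, 0.15], "slide": [0.002, 0.002, 0], "claw": 0}
    - {"turn": [0, 0, 0.18], "slide": [0.002, 0.002, 0], "claw": 0}
    - {"turn": [0, 0, 0.18], "slide": [0.002, 0.002, 0], "claw": 0}
    - {"turn": [0, 0, 0.18], "slide": [0.002, 0.002, 0], "claw": 0}

```text
time_s: 8.92
tool_pos: [0.5548, 0.0768, 0.1807]
orientation: [-2.457, -1.957, 0.0]
wrist_force: [0.4, 0.7, -4.1]
grip_width: 0.164
gripper_force: 50.0
```

```bash
cat > st.py <<'E'
from h import *
s=sense();M=Rn.from_rotvec(s["orientation"]).as_matrix()
print(s["time_s"],s["tool_pos"].round(4),"yaw",np.degrees(np.arctan2(M[1,0],M[0,0])).round(2),"F",s["wrist_force"].round(2),"T",s["ft_torque"].round(3),"j",s["joints"].round(2))
E
python3 st.py
```

```text
8.9167 [0.5548 0.0768 0.1807] yaw 77.08 F [ 0.4   0.73 -4.1 ] T [ 0.296 -0.184  0.003] j [ 0.09 -0.12  1.74  0.    1.52  0.32]
```

The vertical load vanished, so the key is probably aligned. I'll ease it down.

Emit:
drive_tool:
  steps:
    - {"turn": [0, 0, 0], "slide": [0, 0, -0.004], "claw": 0}
    - {"turn": [0, 0, 0], "slide": [0, 0, -0.008], "claw": 0}
    - {"turn": [0, 0, 0], "slide": [0, 0, -0.012], "claw": 0}
    - {"turn": [0, 0, 0], "slide": [0, 0, -0.016], "claw": 0}
    - {"turn": [0, 0, 0], "slide": [0, 0, -0.016], "claw": 0}
    - {"turn": [0, 0, 0], "slide": [0, 0, -0.016], "claw": 0}
    - {"turn": [0, 0, 0], "slide": [0, 0, -0.016], "claw": 0}
    - {"turn": [0, 0, 0], "slide": [0, 0, -0.016], "claw": 0}

```text
time_s: 9.58
tool_pos: [0.5549, 0.0769, 0.1767]
orientation: [-2.457, -1.957, 0.0]
wrist_force: [0.3, 1.4, -5.2]
grip_width: 0.171
gripper_force: 50.0
```

```bash
python3 st.py
```

```text
9.5833 [0.5549 0.0769 0.1767] yaw 77.08 F [ 0.29  1.4  -5.24] T [ 0.525 -0.206 -0.01 ] j [ 0.09 -0.12  1.75  0.    1.52  0.32]
```

Emit:
drive_tool:
  steps:
    - {"turn": [0, 0, 0], "slide": [0.001, 0.003, 0], "claw": 0}
    - {"turn": [0, 0, 0], "slide": [0.001, 0.003, -0.005], "claw": 0}
    - {"turn": [0, 0, 0], "slide": [0.001, 0.003, -0.01], "claw": 0}
    - {"turn": [0, 0, 0], "slide": [0.001, 0.003, -0.015], "claw": 0}
    - {"turn": [0, 0, 0], "slide": [0.001, 0.003, -0.02], "claw": 0}
    - {"turn": [0, 0, 0], "slide": [0.001, 0.003, -0.024], "claw": 0}
    - {"turn": [0, 0, 0], "slide": [0.001, 0.003, -0.024], "claw": 0}
    - {"turn": [0, 0, 0], "slide": [0.001, 0.003, -0.024], "claw": 0}

```text
time_s: 10.25
tool_pos: [0.5552, 0.0776, 0.1709]
orientation: [2.457, 1.957, 0.0]
wrist_force: [-0.4, 0.4, -1.7]
grip_width: 0.167
gripper_force: 50.0
```

```bash
python3 st.py
```

```text
10.25 [0.5552 0.0776 0.1709] yaw 77.08 F [-0.38  0.41 -1.7 ] T [ 0.283  0.042 -0.005] j [ 0.09 -0.12  1.75  0.    1.51  0.32]
```

Emit:
drive_tool:
  steps:
    - {"turn": [0, 0, 0], "slide": [0, 0.001, -0.004], "claw": 0}
    - {"turn": [0, 0, 0], "slide": [0, 0.001, -0.008], "claw": 0}
    - {"turn": [0, 0, 0], "slide": [0, 0.001, -0.012], "claw": 0}
    - {"turn": [0, 0, 0], "slide": [0, 0.001, -0.016], "claw": 0}
    - {"turn": [0, 0, 0], "slide": [0, 0.001, -0.016], "claw": 0}
    - {"turn": [0, 0, 0], "slide": [0, 0.001, -0.016], "claw": 0}
    - {"turn": [0, 0, 0], "slide": [0, 0.001, -0.016], "claw": 0}
    - {"turn": [0, 0, 0], "slide": [0, 0.001, -0.016], "claw": 0}

```text
time_s: 10.92
tool_pos: [0.5552, 0.0778, 0.1669]
orientation: [2.457, 1.957, 0.0]
wrist_force: [-0.2, -0.1, -0.4]
grip_width: 0.168
gripper_force: 50.0
```

```bash
python3 st.py
```

```text
10.9167 [0.5552 0.0778 0.1669] yaw 77.08 F [-0.21 -0.09 -0.42] T [0.16  0.007 0.029] j [ 0.09 -0.12  1.76 -0.    1.5   0.32]
```

Emit:
drive_tool:
  steps:
    - {"turn": [0, 0, 0], "slide": [0, 0, -0.003], "claw": 0}
    - {"turn": [0, 0, 0], "slide": [0, 0, -0.006], "claw": 0}
    - {"turn": [0, 0, 0], "slide": [0, 0, -0.006], "claw": 0}
    - {"turn": [0, 0, 0], "slide": [0, 0, -0.006], "claw": 0}
    - {"turn": [0, 0, 0], "slide": [0, 0, -0.006], "claw": 0}
    - {"turn": [0, 0, 0], "slide": [0, 0, -0.006], "claw": 0}
    - {"turn": [0, 0, 0], "slide": [0, 0, -0.006], "claw": 0}
    - {"turn": [0, 0, 0], "slide": [0, 0, -0.006], "claw": 0}

```text
time_s: 11.58
tool_pos: [0.5552, 0.0778, 0.1654]
orientation: [-2.457, -1.957, 0.0]
wrist_force: [-0.8, 0.9, 0.4]
grip_width: 0.169
gripper_force: 50.0
```

```bash
python3 st.py
```

```text
11.5833 [0.5552 0.0778 0.1654] yaw 77.08 F [-0.81  0.93  0.41] T [ 0.204 -0.021  0.043] j [ 0.09 -0.11  1.76  0.    1.5   0.32]
```

Emit:
drive_tool:
  steps:
    - {"turn": [0, 0, -0.1], "slide": [0, 0, 0], "claw": 0}
    - {"turn": [0, 0, -0.2], "slide": [0, 0, 0], "claw": 0}
    - {"turn": [0, 0, -0.3], "slide": [0, 0, 0], "claw": 0}
    - {"turn": [0, 0, -0.4], "slide": [0, 0, 0], "claw": 0}
    - {"turn": [0, 0, -0.5], "slide": [0, 0, 0], "claw": 0}
    - {"turn": [0, 0, -0.6], "slide": [0, 0, 0], "claw": 0}
    - {"turn": [0, 0, -0.7], "slide": [0, 0, 0], "claw": 0}
    - {"turn": [0, 0, -0.7], "slide": [0, 0, 0], "claw": 0}

```text
time_s: 12.25
tool_pos: [0.5553, 0.0777, 0.1655]
orientation: [2.898, 1.211, 0.0]
wrist_force: [0.4, -0.5, 0.6]
grip_width: 0.171
gripper_force: 50.0
```

```bash
python3 st.py
```

```text
12.25 [0.5553 0.0777 0.1655] yaw 45.35 F [ 0.39 -0.49  0.57] T [-0.127 -0.154  0.045] j [ 0.09 -0.11  1.76 -0.    1.5   0.87]
```

Emit:
drive_tool:
  steps:
    - {"turn": [0, 0, -0.1], "slide": [0, 0, 0], "claw": 0}
    - {"turn": [0, 0, -0.2], "slide": [0, 0, 0], "claw": 0}
    - {"turn": [0, 0, -0.3], "slide": [0, 0, 0], "claw": 0}
    - {"turn": [0, 0, -0.4], "slide": [0, 0, 0], "claw": 0}
    - {"turn": [0, 0, -0.5], "slide": [0, 0, 0], "claw": 0}
    - {"turn": [0, 0, -0.6], "slide": [0, 0, 0], "claw": 0}
    - {"turn": [0, 0, -0.7], "slide": [0, 0, 0], "claw": 0}
    - {"turn": [0, 0, -0.8], "slide": [0, 0, 0], "claw": 0}

```text
time_s: 12.92
tool_pos: [0.5553, 0.0775, 0.1654]
orientation: [3.13, 0.261, 0.0]
wrist_force: [0.1, -1.2, 0.2]
grip_width: 0.17
gripper_force: 50.0
```

```bash
python3 st.py
```

```text
12.9167 [0.5553 0.0775 0.1654] yaw 9.53 F [ 0.07 -1.23  0.18] T [-0.588 -0.111  0.089] j [ 0.09 -0.11  1.76 -0.    1.5   1.5 ]
```

Emit:
drive_tool:
  steps:
    - {"turn": [0, 0, -0.1], "slide": [0, -0.003, 0], "claw": 0}
    - {"turn": [0, 0, -0.2], "slide": [0, -0.003, 0], "claw": 0}
    - {"turn": [0, 0, -0.3], "slide": [0, -0.003, 0], "claw": 0}
    - {"turn": [0, 0, -0.4], "slide": [0, -0.003, 0], "claw": 0}
    - {"turn": [0, 0, -0.5], "slide": [0, -0.003, 0], "claw": 0}
    - {"turn": [0, 0, -0.6], "slide": [0, -0.003, 0], "claw": 0}
    - {"turn": [0, 0, -0.6], "slide": [0, -0.003, 0], "claw": 0}
    - {"turn": [0, 0, -0.6], "slide": [0, -0.003, 0], "claw": 0}

```text
time_s: 13.58
tool_pos: [0.5552, 0.0769, 0.1654]
orientation: [3.106, -0.469, -0.0]
wrist_force: [-0.9, -1.4, -0.5]
grip_width: 0.169
gripper_force: 50.0
```

```bash
python3 st.py
```

```text
13.5833 [0.5552 0.0769 0.1654] yaw -17.18 F [-0.87 -1.37 -0.54] T [-0.529  0.142  0.181] j [ 0.09 -0.12  1.76 -0.    1.5   1.96]
```

Emit:
drive_tool:
  steps:
    - {"turn": [0, 0, -0.08], "slide": [-0.001, -0.003, 0], "claw": 0}
    - {"turn": [0, 0, -0.16], "slide": [-0.001, -0.003, 0], "claw": 0}
    - {"turn": [0, 0, -0.24], "slide": [-0.001, -0.003, 0], "claw": 0}
    - {"turn": [0, 0, -0.32], "slide": [-0.001, -0.003, 0], "claw": 0}
    - {"turn": [0, 0, -0.32], "slide": [-0.001, -0.003, 0], "claw": 0}
    - {"turn": [0, 0, -0.32], "slide": [-0.001, -0.003, 0], "claw": 0}
    - {"turn": [0, 0, -0.32], "slide": [-0.001, -0.003, 0], "claw": 0}
    - {"turn": [0, 0, -0.32], "slide": [-0.001, -0.003, 0], "claw": 0}

```text
time_s: 14.25
tool_pos: [0.5549, 0.0763, 0.1654]
orientation: [3.022, -0.857, -0.0]
wrist_force: [-0.3, -1.1, 0.7]
grip_width: 0.169
gripper_force: 50.0
```

```bash
python3 st.py
python3 - <<'E'
from h import *
import cv2
a=imaging.grab_frame("wrist")[:,:,::-1]
cv2.imwrite("pics/w3.png",cv2.resize(a,(800,600)))
E
```

```text
14.25 [0.5549 0.0763 0.1654] yaw -31.67 F [-0.29 -1.13  0.72] T [-0.318  0.207  0.213] j [ 0.09 -0.12  1.76 -0.    1.5   2.21]
```

View pics/w3.png

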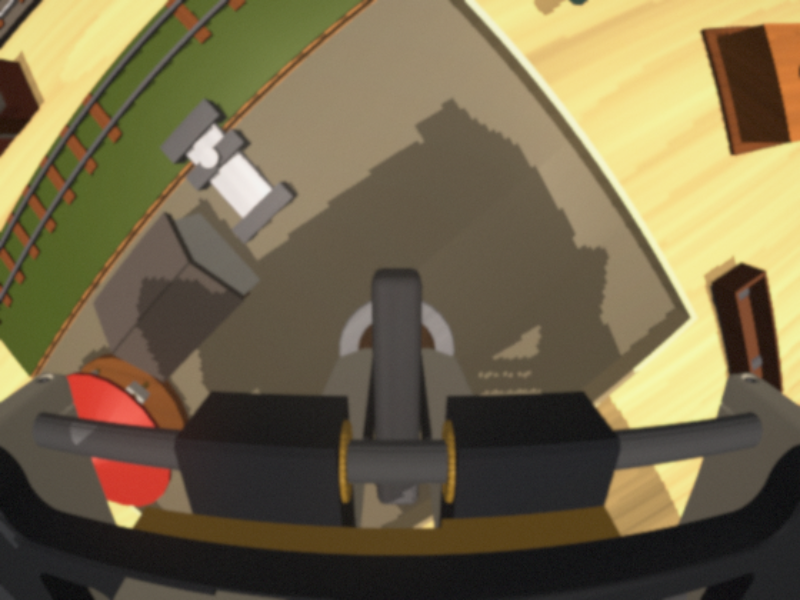

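The bolt at (205,150) has now crossed the seam into its keeper, and the torque of about 0.21 N m shows the stem is at its stop. I'll back off slightly within the play and lift.

Emit:
drive_tool:
  steps:
    - {"turn": [0, 0, 0.05], "slide": [0, -0.002, 0], "claw": 0}
    - {"turn": [0, 0, 0.1], "slide": [0, -0.002, 0], "claw": 0}
    - {"turn": [0, 0, 0.15], "slide": [0, -0.002, 0], "claw": 0}
    - {"turn": [0, 0, 0.15], "slide": [0, -0.002, 0.01], "claw": 0}
    - {"turn": [0, 0, 0.15], "slide": [0, -0.002, 0.03], "claw": 0}
    - {"turn": [0, 0, 0.15], "slide": [0, -0.002, 0.05], "claw": 0}
    - {"turn": [0, 0, 0.15], "slide": [0, -0.002, 0.07], "claw": 0}
    - {"turn": [0, 0, 0.15], "slide": [0, -0.002, 0.08], "claw": 0}

```text
time_s: 14.97
tool_pos: [0.5552, 0.0759, 0.1865]
orientation: [-3.066, 0.682, -0.002]
wrist_force: [-1.1, 0.3, -3.4]
grip_width: 0.165
gripper_force: 50.0
```

```bash
python3 st.py
```

```text
14.9667 [0.5552 0.0759 0.1865] yaw -25.09 F [-1.15  0.31 -3.42] T [0.029 0.042 0.002] j [ 0.09 -0.12  1.73  0.    1.53  2.1 ]
```

Emit:
drive_tool:
  steps:
    - {"turn": [0, 0, 0], "slide": [0, 0, 0.06], "claw": 0}
    - {"turn": [0, 0, 0], "slide": [0, 0, 0.15], "claw": 0}
    - {"turn": [0, 0, 0], "slide": [0, 0, 0.26], "claw": 0}
    - {"turn": [0, 0, 0], "slide": [0, 0, 0.38], "claw": 0}
    - {"turn": [0, 0, 0], "slide": [0, 0, 0.5], "claw": 0}
    - {"turn": [0, 0, 0], "slide": [0, 0, 0.6], "claw": 0}
    - {"turn": [0, 0, 0], "slide": [0, 0, 0.67], "claw": 0}
    - {"turn": [0, 0, 0], "slide": [0, 0, 0.68], "claw": 0}

```text
time_s: 15.63
tool_pos: [0.5553, 0.0759, 0.3602]
orientation: [-3.065, 0.682, -0.008]
wrist_force: [-0.5, 0.1, -3.4]
grip_width: 0.166
gripper_force: 50.0
```

Emit:
drive_tool:
  steps:
    - {"turn": [0, 0, 0.1], "slide": [-0.005, -0.08, 0], "claw": 0}
    - {"turn": [0, 0, 0.22], "slide": [-0.01, -0.2, 0], "claw": 0}
    - {"turn": [0, 0, 0.34], "slide": [-0.02, -0.34, 0], "claw": 0}
    - {"turn": [0, 0, 0.46], "slide": [-0.03, -0.48, 0], "claw": 0}
    - {"turn": [0, 0, 0.58], "slide": [-0.04, -0.62, 0], "claw": 0}
    - {"turn": [0, 0, 0.7], "slide": [-0.05, -0.76, 0], "claw": 0}
    - {"turn": [0, 0, 0.82], "slide": [-0.055, -0.88, 0], "claw": 0}
    - {"turn": [0, 0, 0.94], "slide": [-0.06, -1.0, 0], "claw": 0}

```text
time_s: 16.3
tool_pos: [0.5393, -0.1758, 0.3548]
orientation: [-3.105, -0.477, 0.001]
wrist_force: [-0.6, -0.1, -3.3]
grip_width: 0.168
gripper_force: 50.0
```

Emit:
drive_tool:
  steps:
    - {"turn": [0, 0, 0.12], "slide": [0, -0.12, 0], "claw": 0}
    - {"turn": [0, 0, 0.24], "slide": [0, -0.24, 0], "claw": 0}
    - {"turn": [0, 0, 0.36], "slide": [0, -0.34, 0], "claw": 0}
    - {"turn": [0, 0, 0.48], "slide": [0, -0.42, 0], "claw": 0}
    - {"turn": [0, 0, 0.6], "slide": [0, -0.445, 0], "claw": 0}
    - {"turn": [0, 0, 0.72], "slide": [0, -0.445, 0], "claw": 0}
    - {"turn": [0, 0, 0.84], "slide": [0, -0.445, 0], "claw": 0}
    - {"turn": [0, 0, 0.96], "slide": [0, -0.445, 0], "claw": 0}

```text
time_s: 16.97
tool_pos: [0.5397, -0.2856, 0.3545]
orientation: [-2.711, -1.586, 0.001]
wrist_force: [-0.2, 0.3, -2.9]
grip_width: 0.168
gripper_force: 50.0
```

```bash
python3 st.py
python3 - <<'E'
from h import *
import cv2
a=imaging.grab_frame("top")[:,:,::-1];b=imaging.grab_frame("side")[:,:,::-1]
cv2.imwrite("pics/s4.png",np.hstack([cv2.resize(a[110:230,135:260],(400,384),interpolation=cv2.INTER_CUBIC),cv2.resize(b[180:300,250:375],(400,384),interpolation=cv2.INTER_CUBIC)]))
E
```

```text
16.9667 [ 0.5397 -0.2856  0.3545] yaw 60.66 F [-0.17  0.33 -2.92] T [ 0.009 -0.081  0.025] j [-0.53 -0.03  1.37  0.    1.8  -0.02]
```

View pics/s4.png

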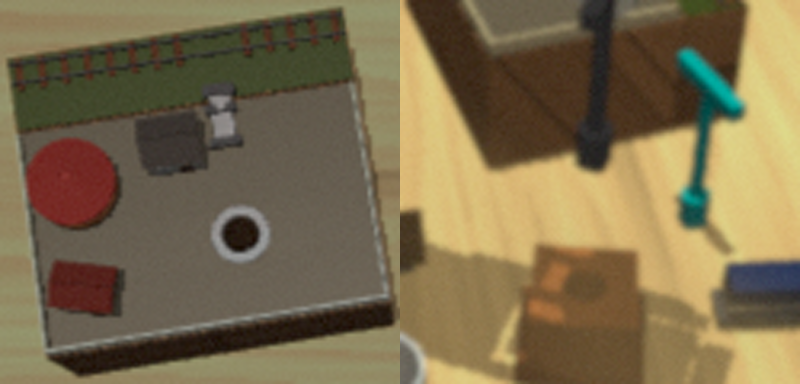

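The bolt is seated in its keeper at (220,95) and the models haven't moved. The key hangs above the stand at (590,160), so I'll lower it into the hole at its original pose.

Emit:
drive_tool:
  steps:
    - {"turn": [0, 0, 0.1], "slide": [0.003, 0, -0.05], "claw": 0}
    - {"turn": [0, 0, 0.18], "slide": [0.003, 0, -0.15], "claw": 0}
    - {"turn": [0, 0, 0.18], "slide": [0.003, 0, -0.27], "claw": 0}
    - {"turn": [0, 0, 0.18], "slide": [0.003, 0, -0.38], "claw": 0}
    - {"turn": [0, 0, 0.18], "slide": [0.003, 0, -0.46], "claw": 0}
    - {"turn": [0, 0, 0.18], "slide": [0.003, 0, -0.53], "claw": 0}
    - {"turn": [0, 0, 0.18], "slide": [0.003, 0, -0.59], "claw": 0}
    - {"turn": [0, 0, 0.18], "slide": [0.003, 0, -0.618], "claw": 0}

```text
time_s: 17.73
tool_pos: [0.5401, -0.285, 0.1984]
orientation: [-2.597, -1.764, 0.002]
wrist_force: [-0.2, 0.3, -3.7]
grip_width: 0.169
gripper_force: 50.0
```

```bash
python3 st.py
```

```text
17.7333 [ 0.5401 -0.285   0.1984] yaw 68.4 F [-0.2   0.26 -3.68] T [-0.062 -0.017 -0.02 ] j [-0.53 -0.02  1.61 -0.    1.55 -0.15]
```

Next, down to just above the floor, then a gentle touch.

Emit:
drive_tool:
  steps:
    - {"turn": [0, 0, 0], "slide": [0, -0.002, -0.03], "claw": 0}
    - {"turn": [0, 0, 0], "slide": [0, -0.002, -0.06], "claw": 0}
    - {"turn": [0, 0, 0], "slide": [0, -0.002, -0.09], "claw": 0}
    - {"turn": [0, 0, 0], "slide": [0, -0.002, -0.115], "claw": 0}
    - {"turn": [0, 0, 0], "slide": [0, -0.002, -0.13], "claw": 0}
    - {"turn": [0, 0, 0], "slide": [0, -0.002, -0.14], "claw": 0}
    - {"turn": [0, 0, 0], "slide": [0, -0.002, -0.144], "claw": 0}
    - {"turn": [0, 0, 0], "slide": [0, -0.002, -0.144], "claw": 0}

```text
time_s: 18.4
tool_pos: [0.5407, -0.2859, 0.1649]
orientation: [2.596, 1.769, 0.0]
wrist_force: [0.2, 1.0, -3.8]
grip_width: 0.169
gripper_force: 50.0
```

```bash
python3 st.py
```

```text
18.4 [ 0.5407 -0.2859  0.1649] yaw 68.52 F [ 0.18  0.97 -3.84] T [-0.014 -0.033  0.039] j [-0.53 -0.    1.65 -0.    1.49 -0.15]
```

Emit:
drive_tool:
  steps:
    - {"turn": [0, 0, 0], "slide": [0, 0, -0.003], "claw": 0}
    - {"turn": [0, 0, 0], "slide": [0, 0, -0.006], "claw": 0}
    - {"turn": [0, 0, 0], "slide": [0, 0, -0.009], "claw": 0}
    - {"turn": [0, 0, 0], "slide": [0, 0, -0.011], "claw": 0}
    - {"turn": [0, 0, 0], "slide": [0, 0, -0.012], "claw": 0}
    - {"turn": [0, 0, 0], "slide": [0, 0, -0.013], "claw": 0}
    - {"turn": [0, 0, 0], "slide": [0, 0, -0.013], "claw": 0}
    - {"turn": [0, 0, 0], "slide": [0, 0, -0.013], "claw": 0}

```text
time_s: 19.07
tool_pos: [0.5407, -0.2859, 0.1617]
orientation: [-2.596, -1.769, 0.0]
wrist_force: [-0.4, -0.0, -2.5]
grip_width: 0.169
gripper_force: 50.0
```

```bash
python3 st.py
```

```text
19.0667 [ 0.5407 -0.2859  0.1617] yaw 68.53 F [-0.36 -0.02 -2.46] T [-0.032 -0.032 -0.032] j [-0.53 -0.    1.66 -0.    1.49 -0.15]
```

One more small step down (0.5–0.75 mm).

Emit:
drive_tool:
  steps:
    - {"turn": [0, 0, 0], "slide": [0, 0, -0.001], "claw": 0}
    - {"turn": [0, 0, 0], "slide": [0, 0, -0.002], "claw": 0}
    - {"turn": [0, 0, 0], "slide": [0, 0, -0.003], "claw": 0}
    - {"turn": [0, 0, 0], "slide": [0, 0, -0.003], "claw": 0}
    - {"turn": [0, 0, 0], "slide": [0, 0, -0.003], "claw": 0}
    - {"turn": [0, 0, 0], "slide": [0, 0, -0.003], "claw": 0}
    - {"turn": [0, 0, 0], "slide": [0, 0, -0.003], "claw": 0}
    - {"turn": [0, 0, 0], "slide": [0, 0, -0.003], "claw": 0}

```text
time_s: 19.73
tool_pos: [0.5408, -0.286, 0.1611]
orientation: [2.596, 1.769, 0.0]
wrist_force: [-0.5, 0.6, -0.4]
grip_width: 0.166
gripper_force: 50.0
```

```bash
python3 st.py
```

```text
19.7333 [ 0.5408 -0.286   0.1611] yaw 68.53 F [-0.49  0.56 -0.39] T [0.063 0.029 0.019] j [-0.53 -0.    1.66 -0.    1.49 -0.15]
```

Emit:
drive_tool:
  steps:
    - {"turn": [0, 0, 0], "slide": [0, 0, 0], "claw": 0}
    - {"turn": [0, 0, 0], "slide": [0, 0, 0], "claw": 0.18}
    - {"turn": [0, 0, 0], "slide": [0, 0, 0], "claw": 0.2}
    - {"turn": [0, 0, 0], "slide": [0, 0, 0], "claw": 0.25}
    - {"turn": [0, 0, 0], "slide": [0, 0, 0], "claw": 0.3}
    - {"turn": [0, 0, 0], "slide": [0, 0, 0], "claw": 0.4}
    - {"turn": [0, 0, 0], "slide": [0, 0, 0], "claw": 0.5}
    - {"turn": [0, 0, 0], "slide": [0, 0, 0], "claw": 0.6}
  force: 5

```text
time_s: 20.4
tool_pos: [0.5407, -0.2859, 0.1609]
orientation: [2.596, 1.769, 0.0]
wrist_force: [0.3, -0.7, -0.2]
grip_width: 0.466
gripper_force: 0.0
```

Emit:
drive_tool:
  steps:
    - {"turn": [0, 0, 0], "slide": [0, 0, 0], "claw": 0.7}
    - {"turn": [0, 0, 0], "slide": [0, 0, 0], "claw": 0.8}
    - {"turn": [0, 0, 0], "slide": [0, 0, 0.02], "claw": 0.8}
    - {"turn": [0, 0, 0], "slide": [0, 0, 0.08], "claw": 0.8}
    - {"turn": [0, 0, 0], "slide": [0, 0, 0.18], "claw": 0.8}
    - {"turn": [0, 0, 0], "slide": [0, 0, 0.3], "claw": 0.8}
    - {"turn": [0, 0, 0], "slide": [0, 0, 0.42], "claw": 0.8}
    - {"turn": [0, 0, 0], "slide": [0, 0, 0.5], "claw": 0.8}

```text
time_s: 21.07
tool_pos: [0.5408, -0.286, 0.2907]
orientation: [2.594, 1.767, 0.002]
wrist_force: [0.1, -0.2, 0.7]
grip_width: 0.802
gripper_force: 0.0
```

Emit:
drive_tool:
  steps:
    - {"turn": [0, 0, 0], "slide": [-0.02, -0.02, 0.05], "claw": 0.8}
    - {"turn": [0, 0, 0], "slide": [-0.08, -0.1, 0.1], "claw": 0.8}
    - {"turn": [0, 0, 0], "slide": [-0.16, -0.2, 0.1], "claw": 0.8}
    - {"turn": [0, 0, 0], "slide": [-0.25, -0.3, 0.1], "claw": 0.8}
    - {"turn": [0, 0, 0], "slide": [-0.32, -0.4, 0.1], "claw": 0.8}
    - {"turn": [0, 0, 0], "slide": [-0.38, -0.48, 0.1], "claw": 0.8}
    - {"turn": [0, 0, 0], "slide": [-0.4, -0.5, 0.1], "claw": 0.8}
    - {"turn": [0, 0, 0], "slide": [-0.4, -0.5, 0.1], "claw": 0.8}

```text
time_s: 21.73
tool_pos: [0.4393, -0.4121, 0.311]
orientation: [-2.598, -1.766, 0.0]
wrist_force: [0.5, 0.1, -0.7]
grip_width: 0.797
gripper_force: 0.0
```

```bash
python3 st.py
python3 - <<'E'
from h import *
import cv2
a=imaging.grab_frame("top")[:,:,::-1];b=imaging.grab_frame("side")[:,:,::-1]
cv2.imwrite("pics/e.png",np.hstack([cv2.resize(a[80:260,120:400],(400,257),interpolation=cv2.INTER_CUBIC),cv2.resize(b[130:310,200:480],(400,257),interpolation=cv2.INTER_CUBIC)]))
E
```

```text
21.7333 [ 0.4393 -0.4121  0.311 ] yaw 68.39 F [ 0.55  0.15 -0.68] T [-0.037 -0.042 -0.012] j [-0.8  -0.05  1.46 -0.    1.73 -0.42]
```

View pics/e.png

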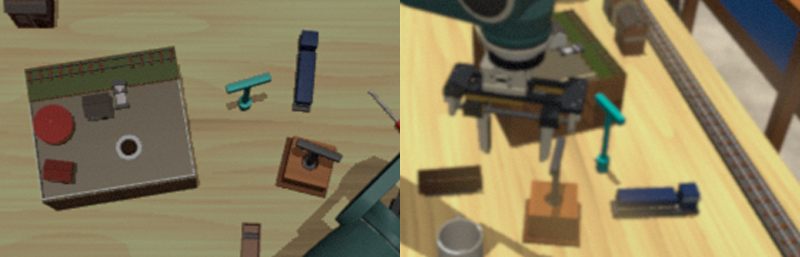

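The key stands upright in its stand at (318,152), the bolt is across at (121,93), nothing else has moved, and the gripper is clear.

```bash
python3 -c "
from bench import workorder
print(workorder.finish_job())"
```

```text
the job is handed in; nothing more can be done
None
```

The key was seated on the stem and turned clockwise to its stop, the bolt is across the joint in its keeper, the key is back upright in its stand, and the job was handed in at about 22 s.

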